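# Nip a soft stone seal in the seal bed

## Robot

A 6-joint arm with a two-finger parallel gripper is mounted at the origin on the work surface. World frame = base frame: x ahead of the robot, y to its left, z up, the work surface at z = 0. Lengths are in m, angles in degrees, forces in N, time in s.
With the tool pointing down it reaches from about 0.275 to 0.825 m from the base axis. Payload 5.2 kg.
Tool frame: the origin (TCP) lies midway between the tips of the shut fingers; the grasp point (between the pads) lies 19 mm behind it; z points along the fingers, y is the line along which they close (so a half turn about z gives the same grasp; the last joint's range is limited). The gripper opens to 93 mm and grips with 3 to 60 N. Pads are 15 mm wide; open, the fingers measure 128 mm over their backs; the gripper's body (75 mm by 188 mm) begins 65 mm behind the grasp point.
Start: joints at [53.869, 14.817, 87.949, -0, 77.235, -11.62], TCP at [0.228, 0.5, 0.219] pointing down, gripper open.
Joint ranges: [-179.93, 179.93], [-52.35, 119.4], [10.71, 147.94], [-69.91, 249.91], [12.55, 155.21], [-178.61, 178.61]. Speed limits (degrees/s): [147.25, 147.25, 180, 180, 180, 180].

## Interface

Orientations are given as a 3x3 rotation matrix whose columns are the frame's x, y, z axes.
In Python, from workcell import manip gives the robot as it stands. The module is installed in compiled form; this text tells all that it offers. Calls block until the motion is done:
- manip.move_to(position, orientation): joint-space move of the TCP to a pose.
- manip.movel(position, velocity=0.15, rotation=None): straight line of the TCP; rotation=None keeps the orientation; velocity is the mean speed in m/s.
- manip.move_joints(angles): joint-space move.
- manip.open_gripper() and manip.grasp(): open the fingers fully, or close them until they stop; the grip force is fixed at half the most.
- manip.pause(seconds).
- manip.ik(position, orientation): joint angles nearest the present ones, or None.
- manip.read_camera(name): name is "scene" or "top"; returns a dict with "frame" (400x640x3 uint8, blue, green, red), "intrinsics" (3x3 intrinsics, pixels), "rvec" (rotation vector, rad) and "tvec" (3), from world to camera coordinates, as OpenCV has them. Camera axes: x right, y down, z forward; pixel columns grow to the right and rows downward; lengths in m; the calibration is good to about 2 mm. A picture is of the moment at which its call begins. There is no depth.
A pose or a line that the arm cannot do raises manip.PlanningError and nothing moves.
- manip.finish_job(): hands the job in; it is judged then, once.
Readings, each from a call of its own:
- manip.get_t(): time.
- manip.get_joint_positions(): joint angles.
- manip.get_joint_vel(): joint speeds.
- manip.get_effort(): joint torques, N m.
- manip.get_ee_pos(): TCP position.
- manip.get_orientation(): TCP orientation.
- manip.get_wrist_force(): force on the tool from outside, world axes, zero at the start.
- manip.get_wrist_torque(): the same for the moment, N m.
- manip.get_width(): finger opening in m.
- manip.get_gripper_force(): force on a finger pad.
Only numpy, scipy, OpenCV 4.12 (cv2) and the standard library are available. Lean on these libraries where they do the work, as an engineer would, in place of code of your own. Each camera call takes 0.05 s, during which the arm holds its last target. There are 200 camera calls.

## Task

A soft stone seal stands loose between the jaws of the carving bed. Push the sliding jaw along until the seal is carried up against the fixed jaw and the sprung pad is pressed in about halfway: gently, because squeezing with the pad bottomed out would chip the stone, and do not take hold of the seal itself or press on it with the gripper. Then turn the wing nut clockwise as far as it goes to lock the slide, leaving the seal standing held in the bed and everything else on the table where it was.

Things in the scene. Friction and masses are not known exactly. Their poses are not given: they have to be found in the camera images.
- bed: carving bed (small wooden vice) fixed to the table; origin on the table, z up. Dark baseboard 130 wide (local x), local y -160 to 185, top at z 18. Slide along local y. Fixed jaw: block 100 wide, y 60 to 85, top at z 63; its cork facing looks to -y, face at y 58. Steel rod clamp with the wing nut at local x 36, y 155.
- jaw (a joint): sliding jaw, dark wooden block 100 (bed x) x 30 (bed y), top at z 63; value in m. At 0 its back face is at bed y -140; it grows as the jaw slides along +y towards the fixed jaw, at most 0.135. Takes about 10 N to slide and stays where it is left. A thin steel rod on its +x side travels with it.
- jaw_back (a point): centre of the sliding jaw's back face (the face to push, looking along the bed's -y), 41 above the table; axes parallel to the bed's
- pad (a joint): sprung cork-faced pad in front of the sliding jaw, 56 wide, 36 high, 10 thick; how far it is pressed back towards the jaw, m: 0 = free (18 mm gap showing springs), 0.016 = bottomed out. Spring 500 N/m; sliding the loose seal along the board presses it in 1 to 4 mm. When free, its face is 58 mm ahead (+y) of jaw_back.
- seal: soft soapstone seal, 36 x 36 x 55 tall, about 190 g, standing upright and loose on the baseboard between the jaws, carved face up; origin under its centre; slides with about 1 N
- wingnut (a joint): wing nut that clamps the rod, rad: 0 = loose (wing bar lies along the bed's y), grows clockwise seen from above, stop at 1.4. Wing bar 56 long, 9 thick, 20 high, its top at z 69.5 above the table; turns with about 0.06 N m
- nut_grip (a point): on the wing nut's vertical axis, at its top, z 69.5; turns with the nut: the wing bar runs along its local y
- spare_seal: bystander: smaller uncarved soapstone block, 30 x 30 x 48, upright beside the bed; origin under its centre
- turned_stamp: bystander: small turned wooden stamp, diameter 34, 68 tall, upright beside the bed; origin under its centre
- knife: bystander: wooden-handled carving tool about 160 long lying beside the bed
- brush: bystander: small brush, 170 long, lying on the table
- ink_jar: bystander: glass jar, diameter 52, 60 tall
- stamper: bystander: black and grey office stamp, 50 x 75 x 76 tall
- ink_tin: bystander: round flat metal ink tin, diameter 84, 20 tall

How it is judged (in metres and radians):
On the way, in this order (a step that is already met when the one before it is completed fails the run):
1. the sliding jaw has pushed the seal up against the fixed jaw, with the sprung pad pressed in about halfway (4 to 13.5 of its 16 mm) (y of seal in the frame of bed above 0.0375 m and value of joint pad between 0.004 and 0.0135 m and angle between the z axis of seal and the z axis of bed, either way round below 0.08 rad), for 0.2 s.
2. the wing nut is turned clockwise to its stop (past 1.15 of 1.4 rad) (value of joint wingnut above 1.15 rad), for 0.2 s.
At the end, for the whole second after the job is handed in: The seal stands upright (within 0.08 rad) against the fixed jaw (its centre at bed local y above 37.5 mm; 40 is touching), the sprung pad is pressed in between 4 and 13.5 mm, the wing nut is past 1.15 rad, all is at rest (all of step 1 and value of joint wingnut above 1.15 rad and linear speed of seal below 0.01 m/s and velocity of joint jaw below 0.003 m/s).
It fails at once if the pad squeezes the seal with more than 12 N (pad bottomed out) (contact force between pad and seal above 12 N).
It fails at once if the gripper presses on the seal with more than 4 N (contact force between the arm and seal above 4 N).
It fails at once if the seal is tipped by more than 0.35 rad (angle between seal's own z axis and vertical above 0.35 rad).
It fails at once if a bystander is moved by more than 30 mm (distance of any of spare_seal, turned_stamp, knife, brush, ink_jar, stamper, ink_tin from where it was at the start of the episode above 0.03 m).
It also fails if it takes over 51 s, if anything falls off the work surface, if the arm or the gripper's body presses on something with over 40 N, if the wrist force passes 120 N, or if a joint passes its speed limit or range.

## Working session

There is one attempt and no reset: what is moved stays moved. The work goes in short steps, each a Python script; the robot and the scene stay as the last script left them, time stands still between calls to the robot, and variables do not carry over. Pictures are saved under pics/ and viewed, at most 10 in all, crops included, and the job is handed in when it is done.

```bash
mkdir -p pics; cat > h.py <<'E'
from workcell import manip
import numpy as np, cv2, pickle
def shot(n):
    c={}
    for k in ("top","scene"):
        c[k]=manip.read_camera(k); cv2.imwrite(f"pics/{n}_{k}.png",c[k]["frame"])
    pickle.dump(c,open(f"{n}.pkl","wb")); return c
def ray(c,u,v,z):
    R=cv2.Rodrigues(np.array(c["rvec"],float))[0]; t=np.array(c["tvec"],float).ravel()
    K=np.array(c["intrinsics"],float); d=R.T@np.linalg.inv(K)@np.array([u,v,1.]); o=-R.T@t
    return o+d*(z-o[2])/d[2]
def proj(c,P):
    return cv2.projectPoints(np.array(P,float).reshape(-1,1,3),np.array(c["rvec"],float),np.array(c["tvec"],float),np.array(c["intrinsics"],float),None)[0].reshape(-1,2)
E
python3 - <<'E'
from h import *
c=shot("a")
for k in c:
    R=cv2.Rodrigues(np.array(c[k]["rvec"],float))[0]; print(k,c[k]["intrinsics"],-R.T@np.array(c[k]["tvec"]).ravel())
print(manip.get_t(),manip.get_orientation())
E
```

```text
top [[424.46206926   0.         312.09180692]
 [  0.         424.46206926 192.23763186]
 [  0.           0.           1.        ]] [ 0.48467623 -0.0011865   1.11160945]
scene [[456.81731817   0.         325.6978269 ]
 [  0.         456.81731817 196.63251583]
 [  0.           0.           1.        ]] [ 1.13663292 -0.67016893  0.77861287]
0.1 [[-9.09876968e-01  4.14877096e-01 -9.47655442e-04]
 [ 4.14878059e-01  9.09876066e-01 -1.31960784e-03]
 [ 3.14773937e-04 -1.59384223e-03 -9.99998680e-01]]
```

View pics/a_top.png

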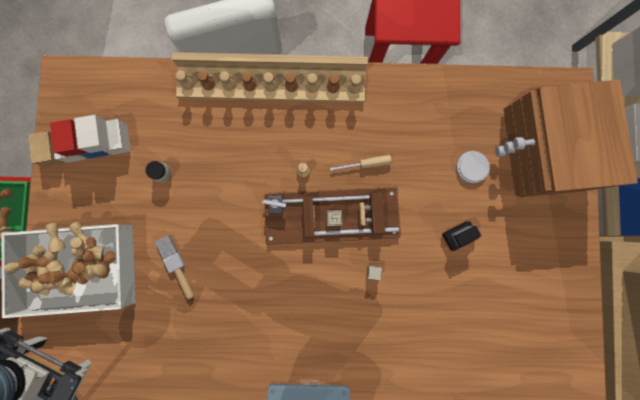

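View pics/a_scene.png

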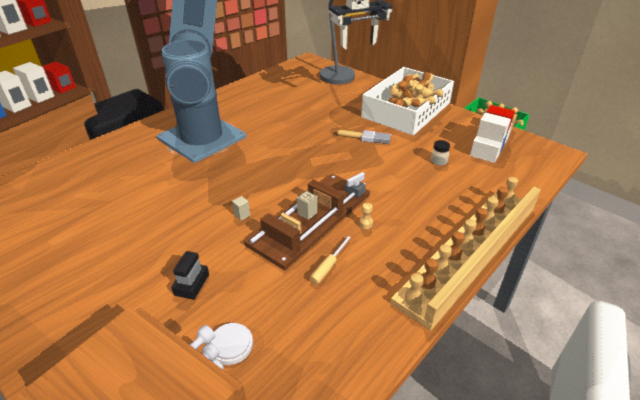

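The top view shows the bed running from the nut at (274,203) to the sliding jaw at (379,213), with bed +y pointing image left and the seal at (335,217). The stamp (302,170), knife (360,163) and spare (374,272) lie beside it. I'll zoom in.

```bash
python3 - <<'E'
from h import *
c=pickle.load(open("a.pkl","rb"))["top"]
cv2.imwrite("pics/a_crop.png",cv2.resize(c["frame"][155:290,250:410],None,fx=5,fy=5,interpolation=cv2.INTER_CUBIC)[:600])
# 5x; crop origin (250,155)
E
```

```text
(no output)
```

View pics/a_crop.png

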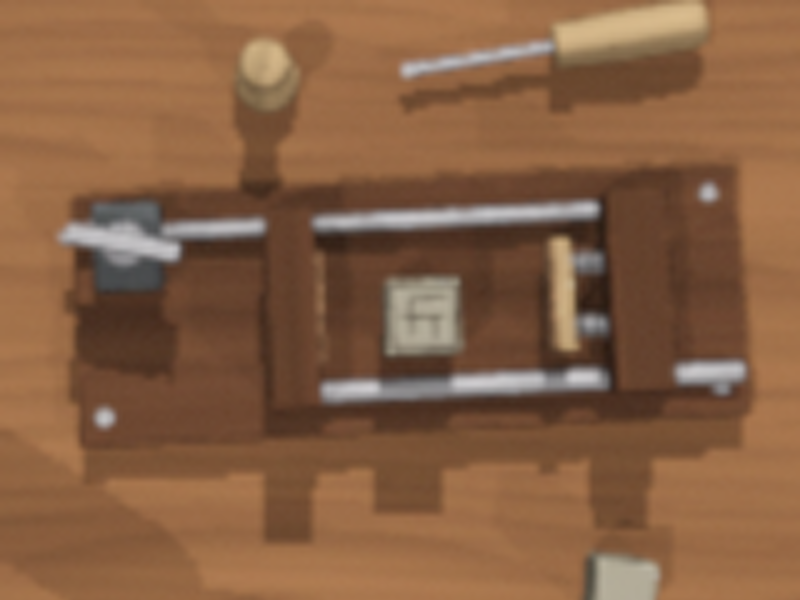

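The crop shows the board corners at about (75,197), (738,165), (748,412) and (82,447). The nut bar runs from (62,232) to (180,252), so it's already slightly clockwise. I'll fit the bed to the corners and check it against the known sizes.

```bash
cat >> h.py <<'E'
def cr(p): return 250+(p[0]+.5)/5-.5, 155+(p[1]+.5)/5-.5
def fitbed(W,L):
    W=np.array(W)[:,:2];L=np.array(L,float);w=W-W.mean(0);l=L-L.mean(0)
    th=np.arctan2((l[:,0]*w[:,1]-l[:,1]*w[:,0]).sum(),(l*w).sum())
    R=np.array([[np.cos(th),-np.sin(th)],[np.sin(th),np.cos(th)]]);t=W.mean(0)-R@L.mean(0)
    return th,R,t,(W-t-(R@L.T).T)
E
python3 - <<'E'
from h import *
C=pickle.load(open("a.pkl","rb"));c=C["top"]
W=[ray(c,*cr(p),.018) for p in [(75,197),(738,165),(748,412),(82,447)]]
L=[(.065,.185),(.065,-.16),(-.065,-.16),(-.065,.185)]
th,R,t,res=fitbed(W,L); print(np.degrees(th),t,"\n",res.round(4))
loc=lambda p,z:(R.T@(ray(c,*cr(p),z)[:2]-t)).round(4)
print("screws",loc((104,418),.018),loc((708,192),.018))
print("fixed jaw top",[loc(p,.063) for p in [(268,208),(315,208),(319,402),(273,408)]])
print("jaw top",[loc(p,.063) for p in [(608,190),(670,185),(678,385),(616,390)]])
print("pad top",[loc(p,.056) for p in [(548,238),(570,236),(580,350),(558,350)]])
print("seal",loc((423,316),.073)); print("nut ends",loc((62,232),.0695),loc((180,252),.0695),"nut c",loc((122,242),.0695))
# scene check
P=lambda x,y,z: np.r_[R@np.array([x,y])+t,z]
f=C["scene"]["frame"].copy()
for q in [(.065,.185,.018),(.065,-.16,.018),(-.065,-.16,.018),(-.065,.185,.018),(.036,.155,.0695),(.05,.06,.063),(-.05,.06,.063),(.05,.085,.063)]:
    u=proj(C["scene"],P(*q))[0]; cv2.circle(f,(int(round(u[0])),int(round(u[1]))),1,(0,255,0),-1)
cv2.imwrite("pics/a_chk.png",cv2.resize(f[160:280,230:390],None,fx=5,fy=5,interpolation=cv2.INTER_CUBIC))
E
```

```text
4.106535813711706 [ 0.53050563 -0.06256171] 
 [[-0.001  -0.0018]
 [-0.0009 -0.0006]
 [ 0.0016  0.003 ]
 [ 0.0003 -0.0006]]
screws [-0.0505  0.1726] [ 0.0508 -0.1441]
fixed jaw top [array([0.0495, 0.0829]), array([0.0484, 0.0597]), array([-0.0473,  0.0623]), array([-0.0492,  0.085 ])]
jaw top [array([ 0.0504, -0.086 ]), array([ 0.0514, -0.1169]), array([-0.0475, -0.1145]), array([-0.0485, -0.0839])]
pad top [array([ 0.0284, -0.0557]), array([ 0.0289, -0.0667]), array([-0.0279, -0.0683]), array([-0.0274, -0.0574])]
seal [-0.0079  0.0095]
nut ends [0.0419 0.1847] [0.0293 0.1271] nut c [0.0356 0.1554]
```

View pics/a_chk.png

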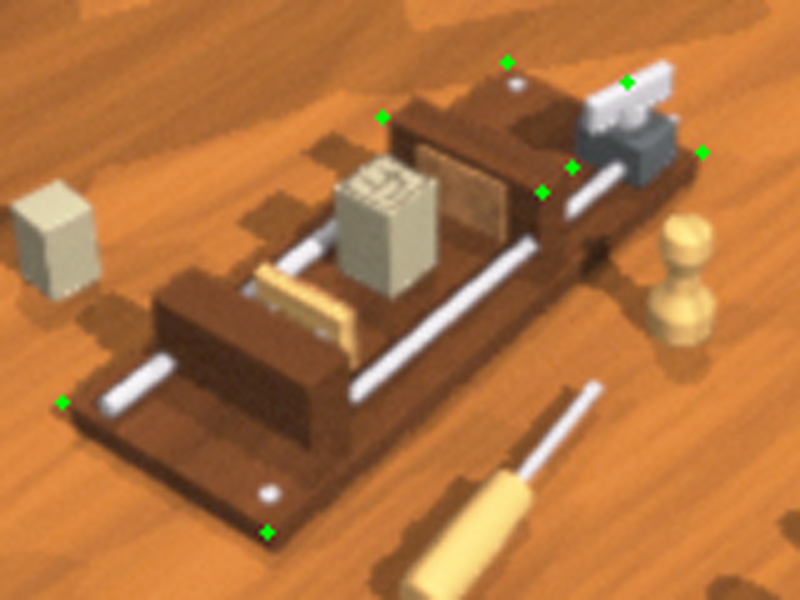

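The fit holds: the fixed jaw, nut and pad agree to about 2 mm, and the overlay in the second view matches. The bed is at (0.5305, -0.0626), rotated about 4°, with the jaw back at bed y ≈ -0.1157. Next I'll go in behind the jaw, find contact and push to just short.

```bash
cat >> h.py <<'E'
TH=np.radians(3.9); T0=np.array([.5305,-.0626])
RB=np.array([[np.cos(TH),-np.sin(TH)],[np.sin(TH),np.cos(TH)]])
def bp(x,y,z): return np.r_[RB@np.array([x,y])+T0,z]
def tool(a): # tool y at angle a (deg, ccw) from bed x, tool down
    a=np.radians(a)+TH; y=np.array([np.cos(a),np.sin(a),0]); z=np.array([0,0,-1.]); return np.c_[np.cross(y,z),y,z]
def toloc(p): return RB.T@(np.array(p)[:2]-T0)
E
python3 - <<'E'
from h import *
for a in (0,180): print(a,np.round(manip.ik(bp(0,-.15,.12),tool(a)),1))
for a in (-12,168,-80,100): print(a,np.round(manip.ik(bp(.036,.155,.1),tool(a)),1))
q0=np.array(manip.get_joint_positions())
best=min((0,180),key=lambda a:np.abs(np.array(manip.ik(bp(0,-.15,.12),tool(a)))-q0).max())
print(best)
manip.grasp()
manip.move_to(bp(0,-.15,.12),tool(best))
manip.movel(bp(0,-.15,.03),.12)
f0=np.array(manip.get_wrist_force())
for y in np.arange(-.136,-.108,.002):
    manip.movel(bp(0,y,.03),.03)
    f=RB.T@(np.array(manip.get_wrist_force())-f0)[:2]
    if f[1]<-4: break
print(y,f,toloc(manip.get_ee_pos()),manip.get_ee_pos()[2],manip.get_t())
shot("b")
E
```

```text
0 [-32.4  22.6  91.4  -0.   66.  -36.3]
180 [-32.4  22.6  91.4  -0.   66.  143.7]
-12 [-1.7 22.3 95.1 -0.  62.6  6.4]
168 [  -1.7   22.3   95.1   -0.    62.6 -173.6]
-80 [-1.7 22.3 95.1 -0.  62.6 74.4]
100 [  -1.7   22.3   95.1   -0.    62.6 -105.6]
0
-0.122 [-0.86876979 -5.90883336] [ 9.11434212e-05 -1.22959538e-01] 0.030070390199334017 7.5833
```

Contact came at -0.123, as predicted. I'll push most of the way, then log force in small steps.

```bash
python3 - <<'E'
from h import *
def F(): return (RB.T@np.array(manip.get_wrist_force())[:2]).round(2)
manip.movel(bp(0,-.055,.03),.03); print(manip.get_t(),toloc(manip.get_ee_pos()),F())
for y in (-.05,-.047,-.044):
    manip.movel(bp(0,y,.03),.02); print(toloc(manip.get_ee_pos()).round(4),F())
c=shot("c"); print(manip.get_t())
cv2.imwrite("pics/c_crop.png",np.vstack([cv2.resize(c["top"]["frame"][185:245,255:405],None,fx=5,fy=5,interpolation=cv2.INTER_CUBIC),cv2.resize(c["scene"]["frame"][165:225,250:400],None,fx=5,fy=5,interpolation=cv2.INTER_CUBIC)]))
E
```

```text
10.0667 [-0.00033679 -0.05745619] [ -4.  -11.7]
[-0.0004 -0.0521] [ -3.08 -10.6 ]
[-0.0004 -0.0491] [-2.82 -9.66]
[-0.0004 -0.0461] [ -3.57 -10.02]
11.1667
```

View pics/c_crop.png

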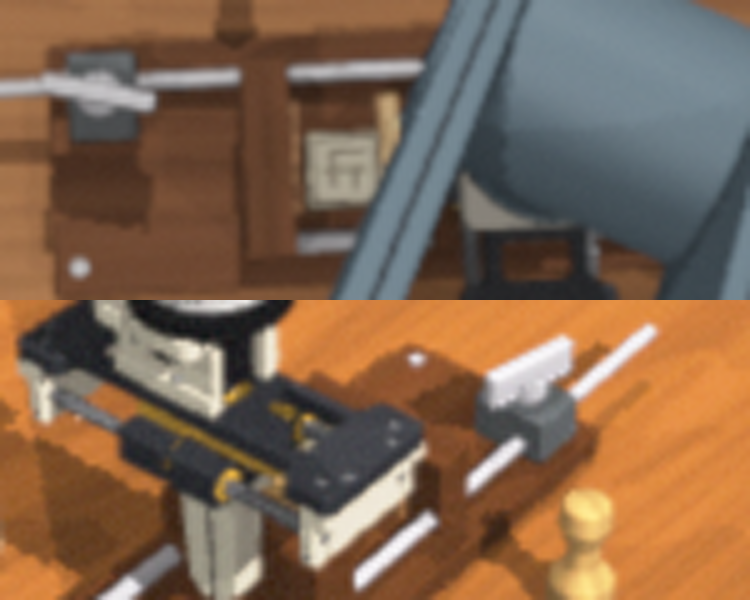

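The top half shows the seal with its left edge at (308,170), a few mm from the cork facing at (297,130), upright and with the pad on it. I'll continue in fine steps.

```bash
python3 - <<'E'
from h import *
def F(): return (RB.T@np.array(manip.get_wrist_force())[:2]).round(2)
for y in (-.042,-.040,-.038,-.036,-.0345,-.0335):
    manip.movel(bp(0,y,.03),.02); manip.pause(.1); e=toloc(manip.get_ee_pos()); print(e.round(4),F())
    if e[1]>-.0358: break
manip.movel(bp(0,e[1]-.03,.03),.05)
manip.movel(bp(0,e[1]-.03,.14),.15)
manip.move_to(bp(.036,.165,.14),tool(-12))
manip.open_gripper()
c=shot("d"); print(manip.get_t())
cv2.imwrite("pics/d_crop.png",np.vstack([cv2.resize(c["top"]["frame"][185:245,255:405],None,fx=5,fy=5,interpolation=cv2.INTER_CUBIC),cv2.resize(c["scene"]["frame"][165:225,250:400],None,fx=5,fy=5,interpolation=cv2.INTER_CUBIC)]))
E
```

```text
[-0.0004 -0.0442] [ -3.85 -10.2 ]
[-0.0005 -0.0422] [ -3.72 -11.39]
[-0.0004 -0.0402] [ -2.93 -10.85]
[-0.0005 -0.0384] [ -3.79 -11.65]
[-0.0004 -0.0371] [ -3.8  -12.23]
[-0.0005 -0.0363] [ -3.9  -12.53]
17.4667
```

View pics/d_crop.png

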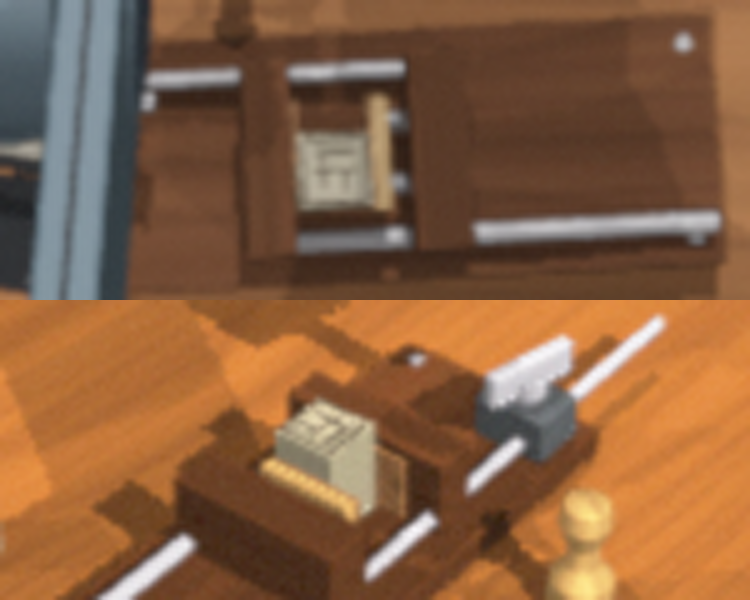

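The top view shows the seal upright with its left edge at x≈297 on the facing. The gap from pad (391) to jaw (413) is about 11 mm of 18, so the pad is pressed about 7 mm, which agrees with the tool reading. On to the wing nut.

```bash
python3 - <<'E'
from h import *
p=bp(.036,.155,.14)
manip.move_to(p,tool(-12)); manip.movel(bp(.036,.155,.053),.1)
z=lambda:np.r_[np.array(manip.get_wrist_force()),np.array(manip.get_wrist_torque())].round(2)
print(z()); manip.grasp(); print(manip.get_width(),z(),manip.get_t())
q=np.array(manip.get_joint_positions()); t0=np.array(manip.get_wrist_torque())[2]
for d in list(range(8,64,8))+list(range(60,76,2)):
    g=q.copy(); g[5]+=d; manip.move_joints(list(g)); w=z()
    if d%8==0 or d>58: print(d,round(manip.get_joint_positions()[5]-q[5],1),w)
    if abs(w[5]-t0)>.45 or np.abs(w[:3]).max()>50: break
print(manip.get_width(),manip.get_t())
E
```

```text
[ 0.07 -0.29  0.5  -0.08  0.02 -0.01]
0.020519154975809008 [-5.78  0.99  4.37  0.06  1.12 -0.01] 19.875
8 7.8 [-3.89  0.08  2.87  0.06  0.8  -0.04]
16 15.7 [-4.75  0.63  4.08  0.09  0.88 -0.03]
24 23.6 [-4.85  1.57  5.22  0.17  1.05 -0.06]
32 31.6 [-5.24  0.84  5.5   0.21  1.15 -0.09]
40 39.6 [-5.61  1.81  5.63  0.35  1.14 -0.04]
48 47.6 [-6.43  1.92  5.6   0.43  1.23 -0.04]
56 55.6 [-5.66  2.93  5.7   0.49  1.24 -0.09]
60 59.6 [-5.89  2.69  5.81  0.48  1.23 -0.07]
62 61.6 [-5.96  1.85  6.42  0.51  1.3  -0.05]
64 63.6 [-4.99  3.03  5.12  0.59  1.32 -0.03]
66 65.6 [-5.91  2.51  6.21  0.62  1.27 -0.04]
68 67.6 [-6.1   3.5   5.11  0.73  1.29  0.16]
70 69.5 [-5.86  2.84  6.34  0.66  1.29  0.4 ]
72 71.6 [-4.51  3.65  2.88  0.74  0.91  0.12]
74 73.5 [-4.65  4.28  3.64  0.81  1.    0.38]
0.020377192937947285 23.6833
```

The torque rose at about 68°, which matches the stop. Release, back off and check.

```bash
python3 - <<'E'
from h import *
manip.open_gripper(); print(np.round(manip.get_wrist_force(),1))
e=np.array(manip.get_ee_pos()); e[2]=.16; manip.movel(e,.12)
manip.move_joints([53.869,14.817,87.949,0,77.235,-11.62])
c=shot("e"); print(manip.get_t())
cv2.imwrite("pics/e_crop.png",np.vstack([cv2.resize(c["top"]["frame"][185:245,255:405],None,fx=5,fy=5,interpolation=cv2.INTER_CUBIC),cv2.resize(c["scene"]["frame"][165:225,250:400],None,fx=5,fy=5,interpolation=cv2.INTER_CUBIC)]))
cv2.imwrite("pics/e_diff.png",cv2.absdiff(c["top"]["frame"],pickle.load(open("a.pkl","rb"))["top"]["frame"])*2)
E
```

```text
[-0.1 -0.3  0.2]
27.95
```

View pics/e_crop.png

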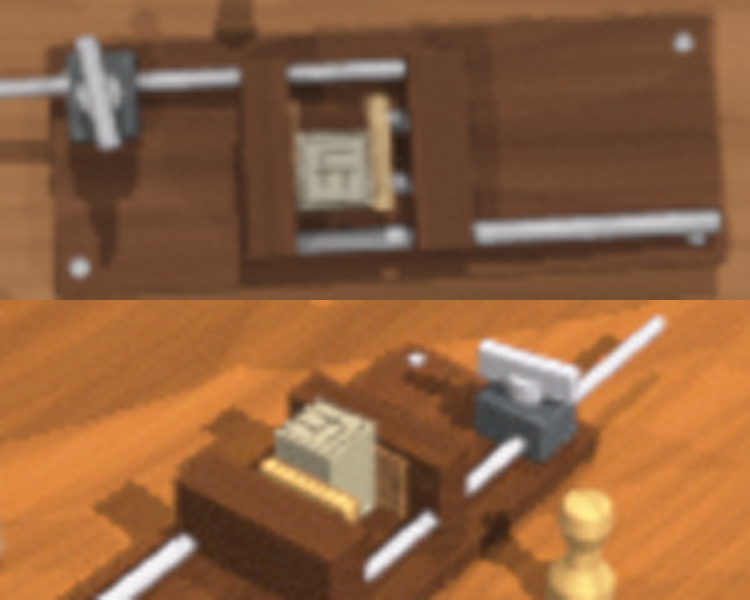

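View pics/e_diff.png

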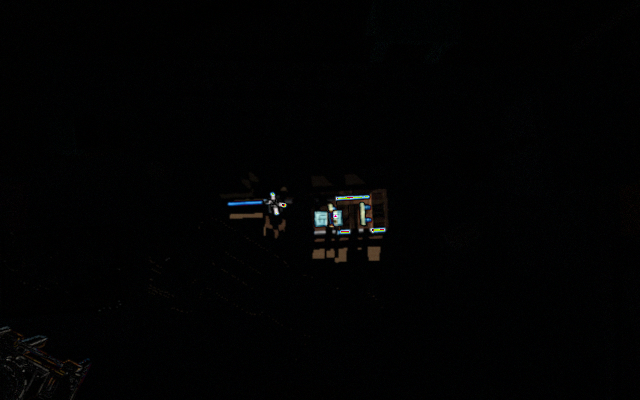

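The bar now runs from (86,38) to (109,148), about 82° from the bed's y axis, so it's at the stop. The seal stands against the facing with the pad about half pressed, and the difference image shows no bystander moved.

```bash
python3 -c "
from workcell import manip
print(manip.finish_job(),manip.get_t())"
```

```text
the job is handed in; nothing more can be done
the job is handed in; nothing more can be done
```

The job is handed in, at about 28 s of the 51 s allowed: the seal stands against the fixed jaw with the pad pressed in about 7 mm, the wing nut is at its stop, and no bystander moved; no verdict was shown.

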